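# Open the child's foot gauge to its end stop

### The arm

A 6-joint arm with a two-finger parallel gripper is mounted at the origin on the work surface. World frame = base frame: x ahead of the robot, y to its left, z up, the work surface at z = 0. Lengths are in mm, angles in rad, forces in N, time in s.
With the tool pointing down it reaches from about 350 to 775 mm from the base axis. Payload 7.3 kg.
Tool frame: the origin (TCP) lies at the very end of the fingers, on their centre line; the grasp point (between the pads) lies 19 mm behind it; x points along the fingers, y is the direction in which the jaws open and shut, and the axes are right-handed (so a half turn about x gives the same grasp; the last joint's range is limited). The gripper opens to 92 mm and grips with 3 to 60 N. Pads are 19 mm wide; open, the fingers measure 130 mm over their backs; the gripper's body (75 mm by 190 mm) begins 47 mm behind the grasp point.
Start: joints at [-1.376, 0.342, 1.524, -0, 1.275, -0.146], TCP at [175.499, -494.818, 226.741] pointing down, gripper open.
Joint ranges: [-2.53, 2.53], [-0.77, 2.02], [0.04, 2.7], [-1, 4.14], [0.28, 2.66], [-3.11, 3.11]. Speed limits (rad/s): [2.57, 2.57, 3.14, 3.14, 3.14, 3.14].

### API

Orientations are given as [roll, pitch, yaw] about the fixed x, y, z axes, in that order (R = Rz(yaw) Ry(pitch) Rx(roll)).
In Python, from plant import sensors, capture, bot gives the robot as it stands.
- The arm moves only by the shell command python3 -m crank 'ROWS' [OPENING]. ROWS is JSON, a list of rows, each an object of numbers: "dx", "dy", "dz": the shift along the tool's x, y, z in cm; "spin": the turn about the tool's x in rad. A call has 1 to 20 rows; each row is the pose to reach, as a shift and turn from the pose commanded when the call began, along the tool's axes at that moment; what a row does not reach only later rows make up. A row lasts 1/12 s, in which the tool goes at most 41.7 mm and 7.16 degrees, less where a joint would pass 70% of its speed; a pose out of reach is approached as far as the arm can. A call with a gripper value outside its range is refused whole. OPENING is the opening in per cent of the stroke, from 0 (shut) to 100 (fully open), set as the call begins (- or left out, the last holds). The fingers move at their own pace and stop on an object; the grip force is fixed at half the most. Time passes only in rows, so rows that repeat a pose let the fingers close. It gives the time, the measured TCP pose, the force and the opening at its end, in the units of the state.
- sensors.get_obs(): the state, without advancing time (a new reading comes with each control period).
- capture(name): name is "scene" or "top"; returns a dict with "frame" (480x640x3 uint8, blue, green, red), "vfov" (degrees; the focal length in pixels is half the picture's height over the tangent of half this angle, whatever the lens; pixels are square), "cx", "cy" (the principal point, pixels), "view" (4x4, takes a point from world to camera coordinates). Camera axes: x right, y down, z forward; pixel columns grow to the right and rows downward; lengths in mm; the calibration is good to about 2 mm. A picture is of the moment at which its call begins. There is no depth.
- bot.close_job(): hands the job in, once; it reports no verdict.
The state is a dict: "time": time; "joint_positions": joint angles; "dq": joint speeds; "tau": joint torques, N m; "tool_pos": TCP position; "tcp_rot": TCP orientation; "contact_force": force on the tool from outside, world axes, zero at the start; "moment": the same for the moment, N m; "grip_width": finger opening in mm.
Only numpy, scipy, OpenCV 4.12 (cv2) and the standard library are available. Lean on these libraries where they do the work, as an engineer would, in place of code of your own. Each camera call takes 0.05 s, during which the arm holds its last target.

### The job

Get the child's foot-length gauge on the clinic desk ready for the next visitor: press the round lock button on its sliding toe carriage with a fingertip and, keeping the button held down, push the carriage away from the heel cup all the way to its end stop. Then let the button spring back up so that the carriage is locked there, and take your hand away. Leave the torch, the pen cup and the stapler where they stand; nothing is to be picked up.

Things in the scene. Friction and masses are not known exactly. Their poses are not given: they have to be found in the camera images.
- gauge: Fixed white plate flat on the desk, 120 (x) by 365 (y) by 14 mm thick, turned up to 40 degrees either way. Origin: centre of its underside, at desk height. Its y axis is the slide direction, away from the grey heel cup at the -y end (wall 110 mm wide, top 64 mm above the desk) towards the grey end stop at the +y end. A grey toe carriage rides on it between them.
- stop_face (a point): Top edge of the end stop's near face: a grey block 100 (x) by 25 (y) mm, fixed to the plate, top 34 mm above the desk; the point lies at y = +140.5 mm in the gauge's frame. The carriage's front face meets it at the end of its travel.
- carriage (a joint): Position of the toe carriage along the gauge's +y, m: 0 nearest the heel cup, 0.150 against the end stop. Block 100 (x) by 76 (y) mm, top 37 mm above the desk, its centre at x = 0, y = -47.5 mm + joint value in the gauge's frame. Button up: locked by pins in an 8 mm pitch rack (up to 6 mm of play, holds over 50 N). Button down: slides with about 2 N.
- button (a joint): Travel of the round lock button in m: 0 up (carriage locked), 0.006 fully down (free). The lock lets go only when it is at least 4.5 mm down. Moves straight down with spring return: about 3 N to start, 6 N fully down. Let up anywhere on the way, the lock catches again; against the end stop (last 2 mm) it springs fully up and locks.
- button_top (a point): Centre of the flat top of the lock button: round metal disc 34 mm across, in the middle of the carriage between toe plate and thumb ledge. Top 45 mm above the desk when up, 39 mm when fully down (2 mm above the carriage's top). Rides with the carriage; a fingertip pressing it can drag the carriage by friction.
- ledge_top (a point): Middle of the top of the thumb ledge, an upright on the carriage's +y edge, 60 (x) by 8 (y) mm: 34 mm ahead of the button's centre (inner face 30 mm), top 58 mm above the desk, 13 mm above the button. A finger on the button may push against it.
- toe_top (a point): Middle of the top of the toe plate, an upright on the carriage's -y edge, 100 (x) by 8 (y) mm: 34 mm behind the button's centre (inner face 30 mm), top 67 mm above the desk.
- torch: Standing black and green hand torch, 48 mm across at its foot, 135 mm tall, loose, beside the plate on its far (+x) side, towards the heel cup. Origin: centre of its underside. Leave alone.
- pen_cup: Grey cup with pens, 72 mm across, 95 mm tall (pens to 155 mm), loose, beside the plate on its far (+x) side, towards the end stop. Origin: centre of its underside. Leave alone.
- stapler: Black stapler lying flat, 34 (x) by 125 (y) by 36 mm tall, loose, beside the plate on its near (-x) side. Origin: centre of its underside. Leave alone.

How it is judged:
By the outcome, as a careful person would: the job done as asked, in the order asked, and still so for the second after the job is handed in, with the robot touching nothing.
It also fails if it takes over 35 s, if anything falls off the work surface, if the arm or the gripper's body presses on something with over 40 N, if the wrist force passes 120 N, or if a joint passes its speed limit or range.

## Working session

There is one attempt and no reset: what is moved stays moved. The work goes in short steps, Python scripts to look and compute and a shell command to move; the robot and the scene stay as the last step left them, time stands still between calls to the robot, and variables do not carry over. Pictures are saved under pics/ and viewed, and the job is handed in when it is done.

```bash
ls; mkdir -p pics
python3 - <<'E'
from plant import sensors,capture,bot
import cv2,numpy as np
for n in("scene","top"):
    c=capture(n);cv2.imwrite(f"pics/{n}0.png",c["frame"]);print(n,c["vfov"],c["cx"],c["cy"],np.round(c["view"],4).tolist(), [k for k in c])
o=sensors.get_obs();print({k:np.round(v,3).tolist() for k,v in o.items()})
E
```

```text
pics
scene 56.459370107890415 315.8294735525551 237.46085225904446 [[0.4259, 0.9046, -0.0161, -293.8209], [0.6815, -0.3325, -0.6519, -349.7054], [-0.595, 0.2667, -0.7582, 1067.7133], [0.0, 0.0, 0.0, 1.0]] ['frame', 'vfov', 'cx', 'cy', 'view']
top 57.330264530388014 318.9517890619114 243.95397395447696 [[0.0077, -0.9997, -0.0245, 30.4454], [-0.992, -0.0045, -0.1264, 597.0897], [0.1263, 0.0253, -0.9917, 694.5669], [0.0, 0.0, 0.0, 1.0]] ['frame', 'vfov', 'cx', 'cy', 'view']
{'time': 0.1, 'joint_positions': [-1.376, 0.343, 1.525, -0.0, 1.275, -0.146], 'dq': [-0.0, -0.001, -0.003, -0.001, -0.001, -0.001], 'tau': [0.002, -43.2, -24.47, 0.072, 0.053, -0.0], 'tool_pos': [175.435, -494.43, 226.106], 'tcp_rot': [-1.715, 1.569, 1.767], 'contact_force': [0.2, -0.147, -0.366], 'moment': [0.02, 0.022, -0.038], 'grip_width': 91.936}
```

View pics/scene0.png

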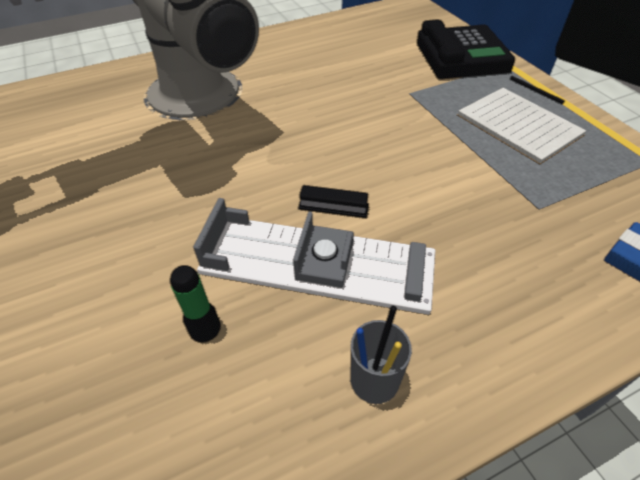

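View pics/top0.png

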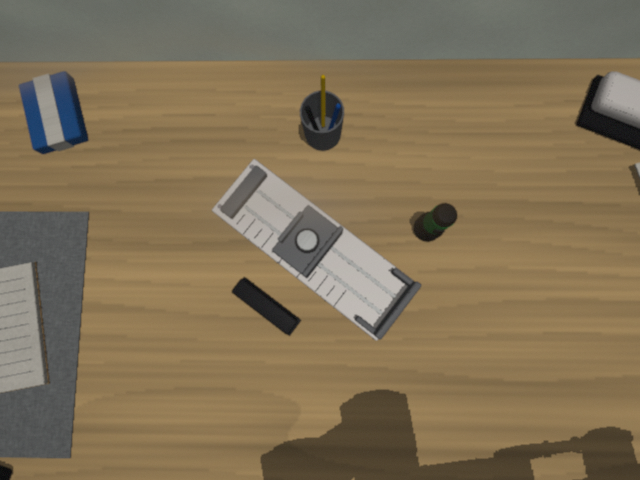

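The top view shows the button at about (307,240), the end stop near (243,192) and the heel cup near (398,310). The stapler is at (266,306), the torch's foot at about (428,228) and the pen cup at (322,135). Next I'll measure these.

```bash
cat > h.py <<'E'
import numpy as np,cv2
def ray(c,uv):
    f=240/np.tan(np.radians(c["vfov"])/2);V=np.array(c["view"]);R=V[:3,:3]
    d=R.T@np.array([(uv[0]-c["cx"])/f,(uv[1]-c["cy"])/f,1]);o=-R.T@V[:3,3];return o,d
def onz(c,uv,z):
    o,d=ray(c,uv);return o+d*(z-o[2])/d[2]
def two(a,b):
    (o1,d1),(o2,d2)=a,b
    s=np.linalg.lstsq(np.c_[d1,-d2],o2-o1,rcond=None)[0];p,q=o1+d1*s[0],o2+d2*s[1];return (p+q)/2,np.linalg.norm(p-q)
def proj(c,p):
    f=240/np.tan(np.radians(c["vfov"])/2);q=np.array(c["view"])@np.r_[p,1];return np.array([f*q[0]/q[2]+c["cx"],f*q[1]/q[2]+c["cy"]])
def blob(c,seed,lo,hi,rad):
    hsv=cv2.cvtColor(c["frame"],cv2.COLOR_BGR2HSV);m=cv2.inRange(hsv,lo,hi)
    z=np.zeros_like(m);cv2.circle(z,seed,rad,255,-1);m&=z
    n,l,s,ce=cv2.connectedComponentsWithStats(m);k=1+np.argmax(s[1:,4]);return (l==k).astype(np.uint8),ce[k],s[k]
E
python3 - <<'E'
from h import *
from plant import capture
t=capture("top");s=capture("scene")
for c,p in((t,(307,240)),(s,(324,249))):
    hsv=cv2.cvtColor(c["frame"],cv2.COLOR_BGR2HSV)
    print(hsv[p[1],p[0]-20:p[0]+21:2].tolist())
bt=blob(t,(307,240),(0,0,130),(180,60,255),16);bs=blob(s,(324,249),(0,0,130),(180,60,255),17)
print(bt[1:],bs[1:]); print(onz(t,bt[1],45),onz(s,bs[1],45),two(ray(t,bt[1]),ray(s,bs[1])))
m,_,st=blob(t,(317,250),(0,0,130),(180,45,255),140)
hsv=cv2.cvtColor(t["frame"],cv2.COLOR_BGR2HSV)
m=cv2.inRange(hsv,(0,0,0),(180,60,255));z=np.zeros_like(m);cv2.fillPoly(z,[np.array([[255,150],[435,285],[380,350],[200,210]])],255);m&=z
n,l,sx,ce=cv2.connectedComponentsWithStats(m);k=1+np.argmax(sx[1:,4]);m=(l==k).astype(np.uint8)*255
cv2.imwrite("pics/m1.png",m)
big=cv2.resize(t["frame"][140:360,190:450],None,fx=3,fy=3,interpolation=cv2.INTER_CUBIC);cv2.imwrite("pics/crop1.png",big[:600,:780])
E
```

```text
[[165, 5, 95], [0, 0, 94], [15, 5, 95], [165, 5, 94], [15, 8, 61], [30, 6, 129], [30, 5, 160], [18, 8, 160], [30, 6, 163], [30, 3, 162], [38, 6, 164], [30, 5, 166], [38, 6, 166], [45, 6, 165], [40, 5, 160], [30, 9, 83], [0, 0, 72], [120, 3, 96], [0, 3, 97], [0, 3, 95], [0, 6, 83]]
[[105, 10, 51], [100, 13, 58], [113, 11, 97], [113, 9, 108], [120, 10, 52], [90, 2, 146], [90, 2, 209], [90, 2, 214], [90, 2, 216], [100, 4, 217], [105, 2, 214], [90, 2, 216], [100, 4, 213], [105, 2, 213], [90, 2, 214], [105, 3, 198], [90, 3, 81], [105, 12, 82], [108, 11, 113], [105, 9, 112], [113, 9, 109]]
(array([306.58245614, 239.73333333]), array([297, 231,  20,  19, 285], dtype=int32)) (array([324.59874608, 247.38557994]), array([314, 239,  22,  18, 319], dtype=int32))
[602.99228561  54.4997046   45.        ] [605.58299104  55.38808324  45.        ] (array([603.60451685,  55.42352827,  42.61529192]), np.float64(1.681316858377488))
```

View pics/crop1.png

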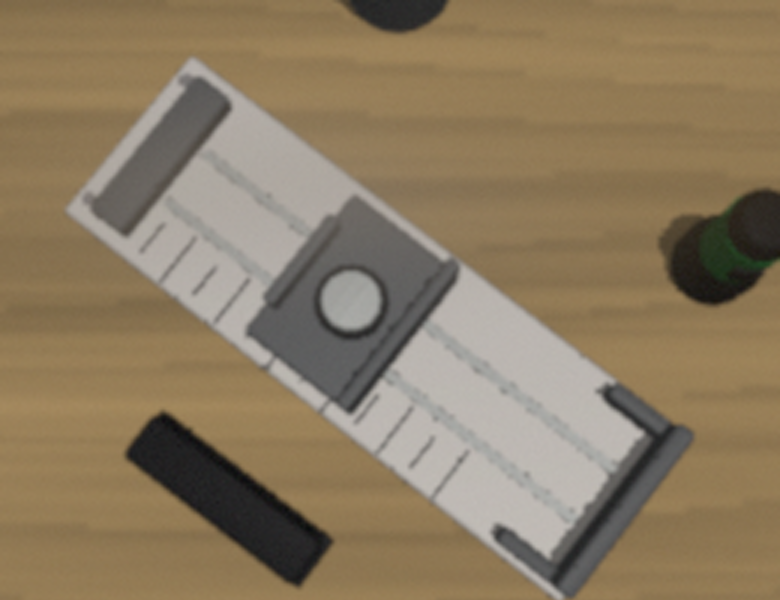

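View pics/m1.png

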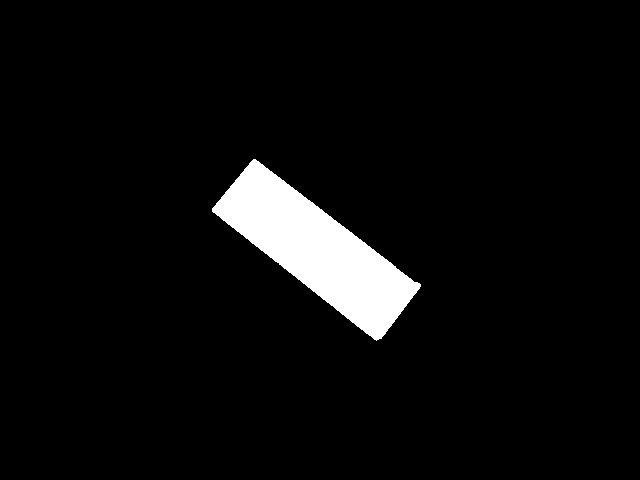

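Run:
```python
from h import *
from plant import capture,sensors
from scipy.spatial.transform import Rotation as Ro
t=capture("top");s=capture("scene")
m=cv2.imread("pics/m1.png",0)
ct=max(cv2.findContours(m,0,cv2.CHAIN_APPROX_NONE)[0],key=cv2.contourArea)[:,0,:].astype(float)
def edge(a,b):
    a,b=np.array(a,float),np.array(b,float);d=(b-a)/np.linalg.norm(b-a);n=np.array([-d[1],d[0]])
    r=ct-a;k=(abs(r@n)<4)&(r@d>12)&(r@d<np.linalg.norm(b-a)-25)
    v=cv2.fitLine(ct[k].astype(np.float32),cv2.DIST_HUBER,0,.01,.01).ravel();return v[2:],v[:2]
def X(l1,l2):
    k=np.linalg.solve(np.c_[l1[1],-l2[1]],l2[0]-l1[0]);return l1[0]+k[0]*l1[1]
far=edge((254,159),(415,282));near=edge((213,210),(377,338));end=edge((213,210),(254,159))
A,B=X(far,end),X(near,end)
FA,NB=onz(t,A,14),onz(t,B,14)
d1=onz(t,A,14)-onz(t,far[0]+100*far[1]*np.sign(far[1][0]),14);d2=onz(t,B,14)-onz(t,near[0]+100*near[1]*np.sign(near[1][0]),14)
d1/=np.linalg.norm(d1);d2/=np.linalg.norm(d2);print("ends",FA,NB,np.linalg.norm(FA-NB),d1,d2)
y=(d1+d2)/2;y/=np.linalg.norm(y);x=np.array([y[1],-y[0],0])
g=(FA+NB)/2-182.5*y;g[2]=0
print("gauge",g,"y",y,"yaw(y axis ang)",np.degrees(np.arctan2(y[1],y[0])))
b=np.array([604,55.2,45]);
for n,p in(("btn",b),("pencup",onz(t,(322,103),95)),("torchtop",onz(t,(443,215),135)),("cupcorner pens top", onz(t,(323,78),155))):
    print(n,p,"gauge xy",(p-g)@x,(p-g)@y)
print("joint est",(b-g)@y+47.5, "stop face",g+140.5*y)
o=sensors.get_obs();R=Ro.from_euler("xyz",o["tcp_rot"]).as_matrix();print("R",R.round(3).tolist())
e=R.T@y;print("y in tool",e,"spin to align ±y",np.arctan2(e[2],e[1]),np.arctan2(-e[2],-e[1]))
print("shift to btn tool",R.T@(b-o["tool_pos"]),o["tool_pos"],o["joint_positions"])
```

```text
ends [753.5780275  152.18635776  14.        ] [659.36317749 224.8167153   14.        ] 118.96052622465044 [0.61148392 0.79125686 0.        ] [0.6112968  0.79140143 0.        ]
gauge [594.89186066  44.08396706   0.        ] y [0.61139037 0.79132915 0.        ] yaw(y axis ang) 52.30989646828617
btn [604.   55.2  45. ] gauge xy 0.41130069278050124 14.365069515581304
pencup [817.67064074  29.5295617   95.        ] gauge xy 185.18976540821313 124.68747474645589
torchtop [ 627.69646672 -147.85742353  135.        ] gauge xy 143.31035804241282 -131.83239692469385
cupcorner pens top [828.28295106  27.07034202 155.        ] gauge xy 195.09113910432927 129.22968682481206
joint est 61.865069515581304 stop face [680.79220712 155.26571232   0.        ]
R [[-0.0, 0.334, -0.942], [0.0, -0.942, -0.334], [-1.0, -0.0, -0.0]]
y in tool [ 3.31978321e-04 -5.41451026e-01 -8.40732226e-01] spin to align ±y -2.142958421324648 0.9986342322651451
shift to btn tool [ 181.71973053 -374.921643   -587.65136781] [ 175.48460909 -494.67143775  226.48936784] [-1.37598203e+00  3.42273506e-01  1.52441211e+00  1.45563385e-05
  1.27539562e+00 -1.46007713e-01]
```

```bash
python3 -m crank '[{"dy":-0.8,"dz":-1.2,"spin":-0.05},{"dy":-2.5,"dz":-3.9,"spin":-0.15},{"dy":-4.6,"dz":-7.2,"spin":-0.27},{"dy":-6.7,"dz":-10.5,"spin":-0.39},{"dy":-8.8,"dz":-13.8,"spin":-0.51},{"dy":-10.9,"dz":-17.1,"spin":-0.63},{"dy":-13.0,"dz":-20.4,"spin":-0.75},{"dy":-15.1,"dz":-23.7,"spin":-0.87},{"dy":-17.2,"dz":-27.0,"spin":-0.99},{"dy":-19.3,"dz":-30.3,"spin":-1.11},{"dy":-21.4,"dz":-33.6,"spin":-1.23},{"dy":-23.5,"dz":-36.9,"spin":-1.35},{"dy":-25.6,"dz":-40.2,"spin":-1.47},{"dy":-27.7,"dz":-43.5,"spin":-1.59},{"dy":-29.8,"dz":-46.8,"spin":-1.71},{"dy":-31.9,"dz":-50.1,"spin":-1.83},{"dy":-34.0,"dz":-53.3,"spin":-1.95},{"dy":-36.0,"dz":-56.4,"spin":-2.05},{"dy":-37.3,"dz":-58.5,"spin":-2.11},{"dy":-37.8,"dz":-59.3,"spin":-2.143}]' 0
cat > st.py <<'E'
from h import *
from plant import sensors
from scipy.spatial.transform import Rotation as Ro
g=np.array([594.89,44.08,0]);y=np.array([.6114,.7913,0]);x=np.array([y[1],-y[0],0])
o=sensors.get_obs();R=Ro.from_euler("xyz",o["tcp_rot"]).as_matrix();p=o["tool_pos"]-g
print("t",o["time"],"gauge x,y,z",(p@x).round(1),(p@y).round(1),p[2].round(1),"F gauge",np.round([o["contact_force"]@v for v in(x,y,[0,0,1])],1),"slide in tool",(R.T@y).round(4),"q",o["joint_positions"].round(2),o["grip_width"])
E
python3 st.py
```

```text
t 0.3 gauge x,y,z -2.5 -682.7 226.5 F gauge [-0.2  0.1 -0.1] slide in tool [ 3.000e-04 -5.414e-01 -8.407e-01] q [-1.38  0.34  1.52  0.    1.28 -0.15] 91.90485408966587invalid input at $[0]: expected keys dx, dy, dz, spin
```

```bash
python3 -m crank '[{"dx":0,"dy":-0.8,"dz":-1.2,"spin":-0.05},{"dx":0,"dy":-2.5,"dz":-3.9,"spin":-0.15},{"dx":0,"dy":-4.6,"dz":-7.2,"spin":-0.27},{"dx":0,"dy":-6.7,"dz":-10.5,"spin":-0.39},{"dx":0,"dy":-8.8,"dz":-13.8,"spin":-0.51},{"dx":0,"dy":-10.9,"dz":-17.1,"spin":-0.63},{"dx":0,"dy":-13.0,"dz":-20.4,"spin":-0.75},{"dx":0,"dy":-15.1,"dz":-23.7,"spin":-0.87},{"dx":0,"dy":-17.2,"dz":-27.0,"spin":-0.99},{"dx":0,"dy":-19.3,"dz":-30.3,"spin":-1.11},{"dx":0,"dy":-21.4,"dz":-33.6,"spin":-1.23},{"dx":0,"dy":-23.5,"dz":-36.9,"spin":-1.35},{"dx":0,"dy":-25.6,"dz":-40.2,"spin":-1.47},{"dx":0,"dy":-27.7,"dz":-43.5,"spin":-1.59},{"dx":0,"dy":-29.8,"dz":-46.8,"spin":-1.71},{"dx":0,"dy":-31.9,"dz":-50.1,"spin":-1.83},{"dx":0,"dy":-34.0,"dz":-53.3,"spin":-1.95},{"dx":0,"dy":-36.0,"dz":-56.4,"spin":-2.05},{"dx":0,"dy":-37.3,"dz":-58.5,"spin":-2.11},{"dx":0,"dy":-37.8,"dz":-59.3,"spin":-2.143}]' 0
python3 st.py
```

```text
time: 1.97
tool_pos: [609.4, 62.8, 226.0]
tcp_rot: [2.126, 1.57, 1.474]
contact_force: [-0.8, -0.2, 0.3]
grip_width: 0.2
t 1.9667 gauge x,y,z 0.1 23.7 226.0 F gauge [-0.5 -0.6  0.3] slide in tool [6.0e-04 1.0e+00 6.1e-03] q [-0.02  0.51  1.27  0.    1.37 -0.94] 0.17640361973285584
```

```bash
python3 -m crank '[{"dx":1,"dy":-0.1,"dz":0,"spin":0},{"dx":3,"dy":-0.2,"dz":0,"spin":0},{"dx":6,"dy":-0.3,"dz":0,"spin":0},{"dx":9,"dy":-0.3,"dz":0,"spin":0},{"dx":12,"dy":-0.3,"dz":0,"spin":0},{"dx":14,"dy":-0.3,"dz":0,"spin":0},{"dx":15,"dy":-0.3,"dz":0,"spin":0},{"dx":15,"dy":-0.3,"dz":0,"spin":0}]'
python3 st.py;python3 - <<'E'
from h import *
from plant import capture
s=capture("scene")["frame"];t=capture("top")["frame"]
cv2.imwrite("pics/s2.png",cv2.resize(s[110:330,180:450],None,fx=2.9,fy=2.7));cv2.imwrite("pics/t2.png",t)
E
```

```text
time: 2.63
tool_pos: [603.9, 55.9, 74.1]
tcp_rot: [-2.44, 1.565, -3.1]
contact_force: [-1.3, 0.2, -0.3]
grip_width: 0.5
t 2.6333 gauge x,y,z -0.1 14.9 74.1 F gauge [-1.2 -0.6 -0.3] slide in tool [-0.0035  1.     -0.0023] q [-0.03  0.64  1.47 -0.    1.03 -0.94] 0.4786234779566703
```

View pics/s2.png

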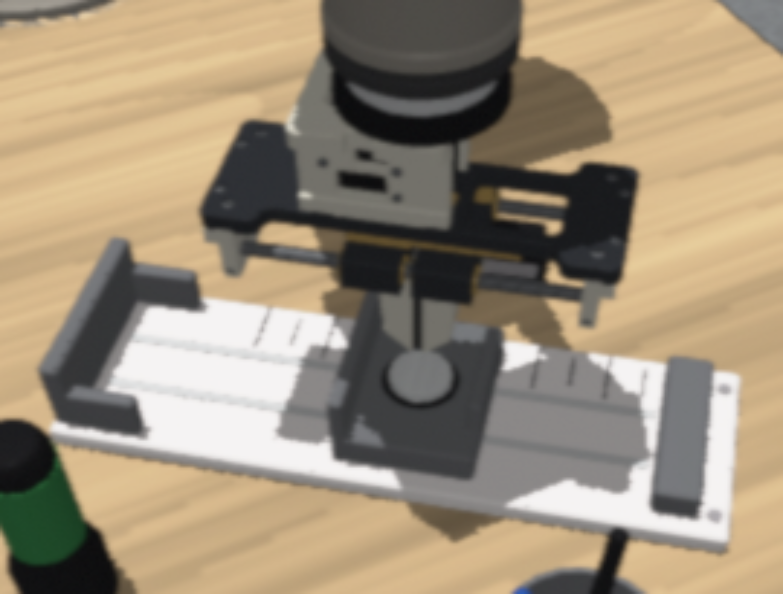

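View pics/t2.png

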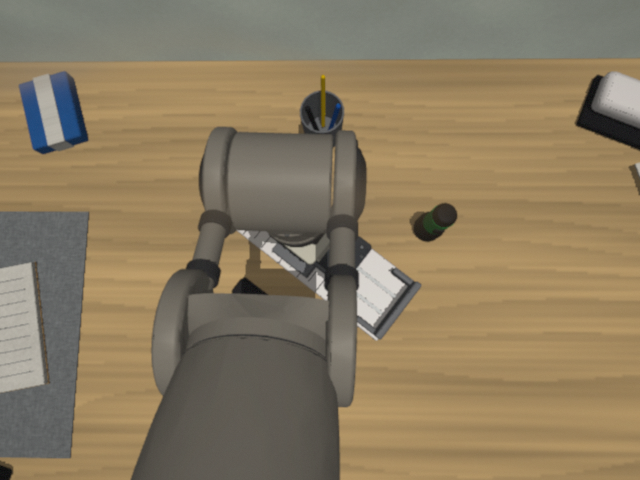

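The fingertips hang over the button, at about (420,375) in the scene crop, between the toe plate and the ledge. The torch and pen cup are well clear. I'll go down with the fingers slightly forward of the button's centre.

```bash
python3 -m crank '[{"dx":0.5,"dy":0.3,"dz":0,"spin":0},{"dx":1.2,"dy":0.4,"dz":0,"spin":0},{"dx":1.8,"dy":0.4,"dz":0,"spin":0},{"dx":2.3,"dy":0.4,"dz":0,"spin":0},{"dx":2.5,"dy":0.4,"dz":0,"spin":0},{"dx":2.5,"dy":0.4,"dz":0,"spin":0},{"dx":2.5,"dy":0.4,"dz":0,"spin":0}]'
python3 st.py
```

```text
time: 3.32
tool_pos: [608.6, 60.4, 51.6]
tcp_rot: [-1.987, 1.571, -2.645]
contact_force: [0.1, -1.0, 0.1]
grip_width: 0.4
t 3.3167 gauge x,y,z 0.9 21.3 51.6 F gauge [ 0.7 -0.8  0.1] slide in tool [-3.e-04  1.e+00  1.e-04] q [-0.03  0.67  1.48 -0.    0.99 -0.94] 0.44016059283202186
```

```bash
python3 -m crank '[{"dx":0.4,"dy":0,"dz":0,"spin":0},{"dx":0.7,"dy":0,"dz":0,"spin":0},{"dx":0.9,"dy":0,"dz":0,"spin":0},{"dx":1.1,"dy":0,"dz":0,"spin":0},{"dx":1.2,"dy":0,"dz":0,"spin":0},{"dx":1.2,"dy":0,"dz":0,"spin":0},{"dx":1.2,"dy":0,"dz":0,"spin":0}]'
python3 st.py
```

```text
time: 3.9
tool_pos: [609.0, 60.4, 40.2]
tcp_rot: [0.538, 1.57, -0.12]
contact_force: [-0.8, -1.0, 5.4]
grip_width: 0.4
t 3.9 gauge x,y,z 1.2 21.5 40.2 F gauge [ 0.  -1.3  5.4] slide in tool [5.e-04 1.e+00 0.e+00] q [-0.03  0.69  1.49 -0.    0.96 -0.94] 0.36062988103315474
```

Contact is confirmed: 5.4 N at z 40.2, with the button about 4.8 mm down. Next I'll press it fully.

```bash
python3 -m crank '[{"dx":0.1,"dy":0,"dz":0,"spin":0},{"dx":0.15,"dy":0,"dz":0,"spin":0},{"dx":0.2,"dy":0,"dz":0,"spin":0},{"dx":0.2,"dy":0,"dz":0,"spin":0},{"dx":0.2,"dy":0,"dz":0,"spin":0}]'
python3 st.py
```

```text
time: 4.32
tool_pos: [609.2, 60.5, 39.2]
tcp_rot: [0.634, 1.569, -0.024]
contact_force: [-2.9, 0.6, 10.8]
grip_width: 0.5
t 4.3167 gauge x,y,z 1.2 21.7 39.2 F gauge [-2.7 -1.3 10.8] slide in tool [1.e-03 1.e+00 1.e-04] q [-0.03  0.69  1.49  0.    0.96 -0.94] 0.5054285708236486
```

```bash
python3 -m crank '[{"dx":0.05,"dy":0,"dz":0,"spin":0},{"dx":0.1,"dy":0.1,"dz":0,"spin":0},{"dx":0.1,"dy":0.3,"dz":0,"spin":0},{"dx":0.1,"dy":0.6,"dz":0,"spin":0},{"dx":0.1,"dy":0.9,"dz":0,"spin":0},{"dx":0.1,"dy":1.2,"dz":0,"spin":0},{"dx":0.1,"dy":1.5,"dz":0,"spin":0},{"dx":0.1,"dy":1.8,"dz":0,"spin":0},{"dx":0.1,"dy":2.0,"dz":0,"spin":0},{"dx":0.1,"dy":2.0,"dz":0,"spin":0}]'
python3 st.py;python3 - <<'E'
from h import *
from plant import capture
s=capture("scene")["frame"]
cv2.imwrite("pics/s3.png",cv2.resize(s[110:330,180:450],None,fx=2.9,fy=2.7))
E
```

```text
time: 5.15
tool_pos: [622.0, 77.1, 39.1]
tcp_rot: [0.846, 1.568, 0.188]
contact_force: [-3.7, 3.1, 16.0]
grip_width: 0.2
t 5.15 gauge x,y,z 1.3 42.7 39.1 F gauge [-4.8  0.2 16. ] slide in tool [2.4e-03 1.0e+00 4.0e-04] q [ 0.    0.71  1.45  0.    0.98 -0.91] 0.16199305184541693
```

View pics/s3.png

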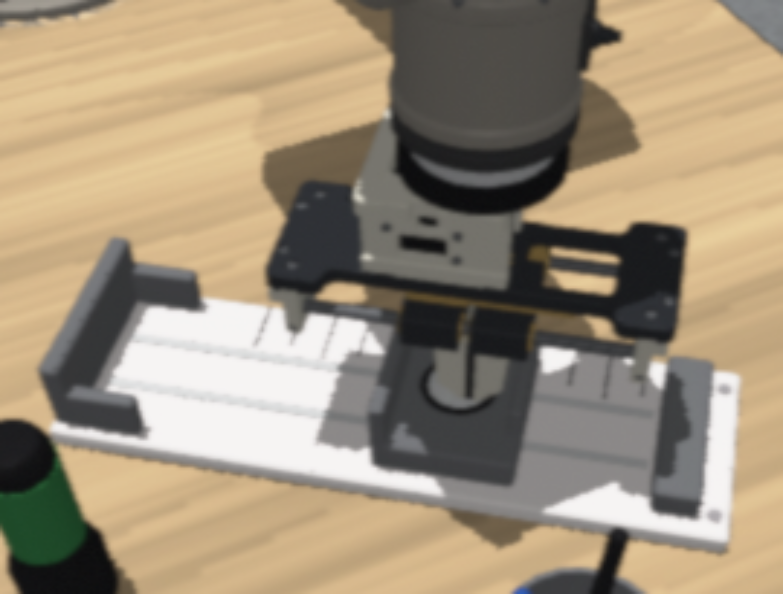

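The carriage slid with the finger: it moved about 20 mm in the crop and the button is still down, at 16 N. I'll continue the push.

```bash
python3 -m crank '[{"dx":0,"dy":0.2,"dz":0,"spin":0},{"dx":0,"dy":0.6,"dz":0,"spin":0},{"dx":0,"dy":1.1,"dz":0,"spin":0},{"dx":0,"dy":1.6,"dz":0,"spin":0},{"dx":0,"dy":2.1,"dz":0,"spin":0},{"dx":0,"dy":2.6,"dz":0,"spin":0},{"dx":0,"dy":3.1,"dz":0,"spin":0},{"dx":0,"dy":3.6,"dz":0,"spin":0},{"dx":0,"dy":4.1,"dz":0,"spin":0},{"dx":0,"dy":4.6,"dz":0,"spin":0},{"dx":0,"dy":5.1,"dz":0,"spin":0},{"dx":0,"dy":5.5,"dz":0,"spin":0},{"dx":0,"dy":5.8,"dz":0,"spin":0},{"dx":0,"dy":6.0,"dz":0,"spin":0},{"dx":0,"dy":6.0,"dz":0,"spin":0}]'
python3 st.py
```

```text
time: 6.45
tool_pos: [658.7, 124.6, 39.1]
tcp_rot: [0.887, 1.567, 0.23]
contact_force: [-2.1, 2.1, 14.1]
grip_width: 0.1
t 6.45 gauge x,y,z 1.3 102.8 39.1 F gauge [-3.   0.4 14.1] slide in tool [2.8e-03 1.0e+00 5.0e-04] q [ 0.07  0.78  1.3   0.    1.06 -0.84] 0.10720683671252813
```

```bash
python3 -m crank '[{"dx":0.02,"dy":0.15,"dz":0,"spin":0},{"dx":0.05,"dy":0.3,"dz":0,"spin":0},{"dx":0.05,"dy":0.45,"dz":0,"spin":0},{"dx":0.05,"dy":0.6,"dz":0,"spin":0},{"dx":0.05,"dy":0.75,"dz":0,"spin":0},{"dx":0.05,"dy":0.9,"dz":0,"spin":0},{"dx":0.05,"dy":1.0,"dz":0,"spin":0},{"dx":0.05,"dy":1.1,"dz":0,"spin":0},{"dx":0.05,"dy":1.1,"dz":0,"spin":0},{"dx":0.05,"dy":1.1,"dz":0,"spin":0}]'
python3 st.py
```

```text
time: 7.28
tool_pos: [664.3, 131.9, 39.1]
tcp_rot: [-0.207, 1.569, -0.865]
contact_force: [-7.3, -3.7, 18.5]
grip_width: 0.2
t 7.2833 gauge x,y,z 1.3 111.9 39.1 F gauge [-3.6 -7.4 18.5] slide in tool [-3.e-04  1.e+00  2.e-04] q [ 0.08  0.79  1.27 -0.    1.08 -0.83] 0.23061147023292625
```

```bash
python3 -m crank '[{"dx":0,"dy":0.1,"dz":0,"spin":0},{"dx":0,"dy":0.2,"dz":0,"spin":0},{"dx":0,"dy":0.3,"dz":0,"spin":0},{"dx":0,"dy":0.4,"dz":0,"spin":0},{"dx":0,"dy":0.4,"dz":0,"spin":0},{"dx":0,"dy":0.4,"dz":0,"spin":0}]'
python3 st.py;python3 - <<'E'
from h import *
from plant import capture
s=capture("scene")["frame"]
cv2.imwrite("pics/s4.png",cv2.resize(s[110:330,180:450],None,fx=2.9,fy=2.7))
E
```

```text
time: 7.78
tool_pos: [665.4, 132.8, 38.9]
tcp_rot: [-1.52, 1.566, -2.178]
contact_force: [-12.1, -11.6, 22.1]
grip_width: 0.1
t 7.7833 gauge x,y,z 1.5 113.3 38.9 F gauge [ -2.5 -16.6  22.1] slide in tool [-5.1e-03  1.0e+00 -1.0e-04] q [ 0.09  0.8   1.26 -0.    1.08 -0.82] 0.058638484310508054
```

View pics/s4.png

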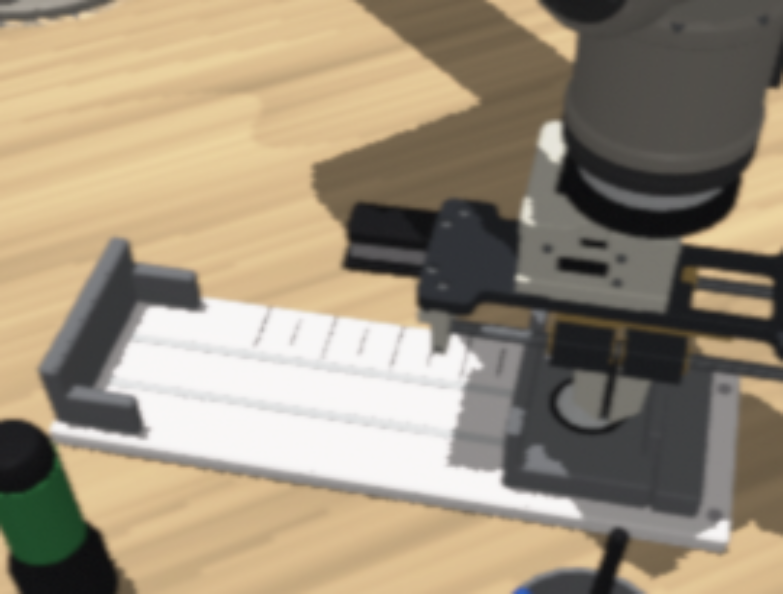

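The carriage is against the end stop: TCP y is 113.3 against 113.5 expected, with 16.6 N of reaction. The picture shows the carriage touching the stop at about (650,450). I'll lift straight up, then clear the ledge.

```bash
python3 -m crank '[{"dx":-0.3,"dy":0,"dz":0,"spin":0},{"dx":-0.7,"dy":0,"dz":0,"spin":0},{"dx":-1.0,"dy":0,"dz":0,"spin":0},{"dx":-1.2,"dy":-0.2,"dz":0,"spin":0},{"dx":-1.3,"dy":-0.6,"dz":0,"spin":0},{"dx":-1.5,"dy":-0.9,"dz":0,"spin":0},{"dx":-2.5,"dy":-0.9,"dz":0,"spin":0},{"dx":-4.5,"dy":-0.9,"dz":0,"spin":0},{"dx":-7.5,"dy":-0.9,"dz":0,"spin":0},{"dx":-11,"dy":-0.9,"dz":0,"spin":0},{"dx":-14.5,"dy":-0.9,"dz":0,"spin":0},{"dx":-17,"dy":-0.9,"dz":0,"spin":0},{"dx":-18,"dy":-0.9,"dz":0,"spin":0},{"dx":-18,"dy":-0.9,"dz":0,"spin":0}]'
python3 st.py
```

```text
time: 9.0
tool_pos: [662.4, 128.7, 219.7]
tcp_rot: [0.73, 1.565, 0.073]
contact_force: [0.8, -0.0, 0.3]
grip_width: 0.5
t 9.0 gauge x,y,z 1.7 108.2 219.7 F gauge [0.6 0.5 0.3] slide in tool [4.e-03 1.e+00 1.e-04] q [ 0.08  0.63  1.07 -0.    1.44 -0.83] 0.5385385942250588
```

```bash
python3 -m crank '[{"dx":0,"dy":-1,"dz":0,"spin":0},{"dx":0,"dy":-3,"dz":0,"spin":0},{"dx":0,"dy":-6,"dz":0,"spin":0},{"dx":0,"dy":-9,"dz":0,"spin":0},{"dx":0,"dy":-12,"dz":0,"spin":0},{"dx":0,"dy":-15,"dz":0,"spin":0},{"dx":0,"dy":-18,"dz":0,"spin":0},{"dx":0,"dy":-21,"dz":0,"spin":0},{"dx":0,"dy":-24,"dz":0,"spin":0},{"dx":0,"dy":-27,"dz":0,"spin":0},{"dx":0,"dy":-30,"dz":0,"spin":0},{"dx":0,"dy":-33,"dz":0,"spin":0},{"dx":0,"dy":-36,"dz":0,"spin":0},{"dx":0,"dy":-39,"dz":0,"spin":0},{"dx":0,"dy":-42,"dz":0,"spin":0},{"dx":0,"dy":-44,"dz":0,"spin":0},{"dx":0,"dy":-45,"dz":0,"spin":0},{"dx":0,"dy":-45,"dz":0,"spin":0}]'
python3 st.py;python3 - <<'E'
from h import *
from plant import capture
s=capture("scene");t=capture("top")
cv2.imwrite("pics/s5.png",s["frame"]);cv2.imwrite("pics/t5.png",t["frame"])
g=np.array([594.89,44.08,0]);y=np.array([.6114,.7913,0]);x=np.array([y[1],-y[0],0])
p=g+102.5*y
seeds=[tuple(int(round(v)) for v in proj(c,np.r_[p[:2],45])) for c in(t,s)]
print(seeds)
u=[blob(c,sd,(0,0,125),(180,60,255),17) for c,sd in zip((t,s),seeds)]
print([(a[1],a[2]) for a in u])
for z in(39,45):
    for c,a in zip((t,s),u): q=onz(c,a[1],z)-g;print(z,q@x,q@y)
print(two(ray(t,u[0][1]),ray(s,u[1][1])))
E
```

```text
time: 10.5
tool_pos: [384.7, -228.3, 214.9]
tcp_rot: [-3.097, 1.568, 2.525]
contact_force: [-0.2, 0.6, -0.2]
grip_width: 0.7
t 10.5 gauge x,y,z 0.2 -344.0 214.9 F gauge [-0.6  0.3 -0.2] slide in tool [-1.0e-04  1.0e+00 -2.7e-03] q [-0.71  0.21  1.74 -0.    1.19 -1.62] 0.6714904662140748
[(265, 207), (381, 256)]
[(array([264.54237288, 207.11525424]), array([255, 198,  20,  19, 295], dtype=int32)), (array([383.11849711, 256.71965318]), array([372, 248,  23,  19, 346], dtype=int32))]
39 0.4087776685719115 104.6102647776812
39 -3.36929865907246 105.61143058049528
45 -0.042613972610074935 103.10172645172021
45 1.457404331336738 105.6055344361951
(array([658.82062719, 126.98769043,  42.5275066 ]), np.float64(1.9502767722263308))
```

View pics/s5.png

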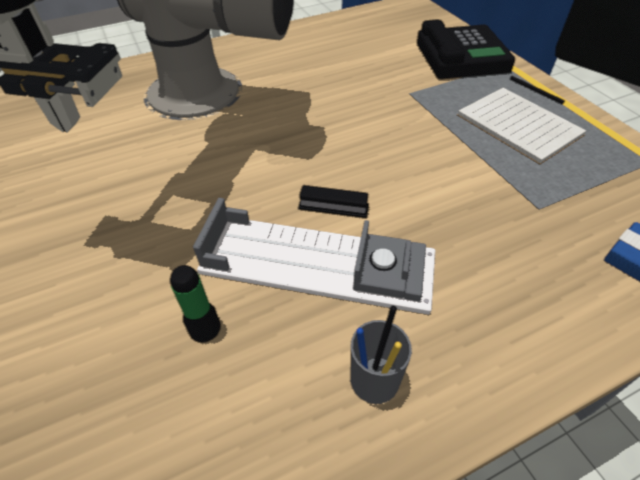

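View pics/t5.png

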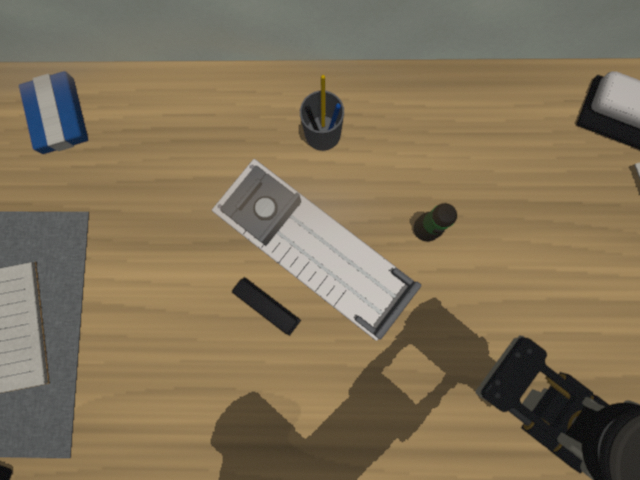

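The carriage is flush against the stop, with the button at (383,257) in the scene view and (265,207) in the top view. The button triangulates to z 42.5, against 42.6 before any contact, so it has sprung fully up. The stapler, torch and pen cup are in the same places as before.

```bash
python3 -c "
from plant import bot
print(bot.close_job())"; python3 st.py
```

```text
the job is handed in; nothing more can be done
None
the job is handed in; nothing more can be done
```

The gauge is ready. I pressed the lock button fully down with the closed fingertips and slid the carriage about 90 mm to the end stop with the button held down. I then lifted straight up so the button sprang back, and moved the arm clear. The job was handed in at about 10.6 s of the 35 s allowed.

**Last checks**
- **At the stop:** the fingertip ended within 0.2 mm of where the end of travel should be, with about 17 N of reaction along the slide. Both pictures show the carriage flush against the stop.
- **Button up:** its height triangulates to 42.5 mm, against 42.6 mm before I touched it. Both read about 2.5 mm below the stated 45 mm, so I rely on the two matching. I did not test the lock by pulling on the carriage.
- **Position disagreement:** the cameras put the button 0.6 mm (top) and 3 mm (scene) beyond its end-of-travel position. The top view is within the roughly 2 mm calibration error and the scene view is slightly over it.
- **Everything else:** the torch, pen cup and stapler look unmoved in the pictures. The highest forces I read were about 22 N pressing down and 17 N along the slide, and the arm ended touching nothing.
- **Failed call:** my first move was refused because its rows left out one of the required keys, and nothing moved.

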